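# Switch off a microscopy bench in order

### The job

Shut the bench down by tapping the paddle switches off with a fingertip, in this order: first the slide warmer, then the mini centrifuge, and last the power supply. Press the raised front half of each paddle lightly, until it is fully down, and come away. Pick nothing up, leave the three devices standing where they are, and leave the bottle, the pot and the slide box alone.

Things in the scene. Friction and masses are not known exactly. Their poses are not given: they have to be found in the camera images.
- warmer: Slide warmer: low white box 136 x 116 mm (x, y), casing top at 45 mm; a bare metal plate 62 x 104 mm with two glass slides covers the rear half of its top (highest 50 mm). About 1.6 kg. Loose on rubber feet; origin under its middle on the bench, x to its rear, y left, z up; the switch is at its front (-x), which faces roughly to the robot.
- warmer_tap (a point): Spot to tap: top of the raised half of the slide warmer's black paddle, 20 mm in front (-x) of the pivot, moving with it. Paddle 52 (x) x 30 x 8 mm, hinged at mid-length about the device's y; pivot at (-35, 0, 55) mm in the device's frame, 10 mm above the casing. The spot is 63 mm above the bench when on and sinks 8 mm to off. Axes: the device's at value 0, then tipping with the paddle.
- warmer_switch (a joint): Switch of the slide warmer, rad: 0 = on, as at the start (front half of the paddle up, rear half down); 0.4 = fully off (front half down). Counts as off above 0.3. Friction only (0.03 Nm): stays where left; flipping takes 1.5 to 3 N on the raised half. Pressed on, the paddle's mount gives up to 6 mm (2 to 14 N), then is hard, and springs back. Over 25 N on a device is rough.
- centrifuge: Mini centrifuge: white drum (112 mm across, centre at x = 28 mm) with a clear domed lid up to 94 mm; a 70 mm wide chin reaches forward to x = -82 mm, its top at 50 mm, with the switch. The lid's rim starts at x = -18 mm. About 1.3 kg. Loose on rubber feet; origin under its middle on the bench, x to its rear, y left, z up; the switch is at its front (-x), which faces roughly to the robot.
- centrifuge_tap (a point): Spot to tap: top of the raised half of the mini centrifuge's black paddle, 20 mm in front (-x) of the pivot, moving with it. Paddle 52 (x) x 30 x 8 mm, hinged at mid-length about the device's y; pivot at (-49, 0, 60) mm in the device's frame, 10 mm above the casing. The spot is 68 mm above the bench when on and sinks 8 mm to off. Axes: the device's at value 0, then tipping with the paddle.
- centrifuge_switch (a joint): Switch of the mini centrifuge, rad: 0 = on, as at the start (front half of the paddle up, rear half down); 0.4 = fully off (front half down). Counts as off above 0.3. Friction only (0.03 Nm): stays where left; flipping takes 1.5 to 3 N on the raised half. Pressed on, the paddle's mount gives up to 6 mm (2 to 14 N), then is hard, and springs back. Over 25 N on a device is rough.
- supply: Power supply: tall plain white block 124 x 100 mm (x, y), top at 85 mm, with dark vent slots in the rear of its top and two short black output posts on its front. About 1.9 kg. Loose on rubber feet; origin under its middle on the bench, x to its rear, y left, z up; the switch is at its front (-x), which faces roughly to the robot.
- supply_tap (a point): Spot to tap: top of the raised half of the power supply's black paddle, 20 mm in front (-x) of the pivot, moving with it. Paddle 52 (x) x 30 x 8 mm, hinged at mid-length about the device's y; pivot at (-28, 0, 95) mm in the device's frame, 10 mm above the casing. The spot is 103 mm above the bench when on and sinks 8 mm to off. Axes: the device's at value 0, then tipping with the paddle.
- supply_switch (a joint): Switch of the power supply, rad: 0 = on, as at the start (front half of the paddle up, rear half down); 0.4 = fully off (front half down). Counts as off above 0.3. Friction only (0.03 Nm): stays where left; flipping takes 1.5 to 3 N on the raised half. Pressed on, the paddle's mount gives up to 6 mm (2 to 14 N), then is hard, and springs back. Over 25 N on a device is rough.
- bottle: Bystander: white bottle, 54 mm across, 110 mm tall, loose, origin under its middle.
- pot: Bystander: yellow pot with a lid, 68 mm across, 75 mm tall, loose, origin under its middle.
- slidebox: Bystander: closed blue slide box 85 x 35 x 30 mm (x, y, z), loose, origin under its middle.
Things that resemble listed ones, but are neither listed nor needed, are in the scene too. Leave any yellow look-alike of the supply alone.

How it is judged:
By the outcome, as a careful person would: the job done as asked, in the order asked, and still so for the second after the job is handed in, with the robot touching nothing.
It also fails if it takes over 48 s, if anything falls off the work surface, if the arm or the gripper's body presses on something with over 40 N, if the wrist force passes 120 N, or if a joint passes its speed limit or range.

### The arm

A 6-joint arm with a two-finger parallel gripper is mounted at the origin on the work surface. World frame = base frame: x ahead of the robot, y to its left, z up, the work surface at z = 0. Lengths are in m, angles in rad, forces in N, time in s.
With the tool pointing down it reaches from about 0.35 to 0.875 m from the base axis. Payload 4.2 kg.
Tool frame: the origin (TCP) lies midway between the tips of the shut fingers; the grasp point (between the pads) lies 19 mm behind it; z points along the fingers, y is the line along which they close (so a half turn about z gives the same grasp; the last joint's range is limited). The gripper opens to 87 mm and grips with 3 to 60 N. Pads are 19 mm wide; open, the fingers measure 117 mm over their backs; the gripper's body (75 mm by 190 mm) begins 51 mm behind the grasp point.
Start: joints at [1.599, 0.385, 0.008, 0, -1.194, -0.259], TCP at [0.143, 0.608, 0.223] pointing down, gripper open.
Joint ranges: [-3.14, 3.14], [-1.21, 2.06], [-1.07, 1.41], [-3.16, 2.05], [-2.99, -0.16], [-3.1, 3.1]. Speed limits (rad/s): [2.79, 2.79, 3.14, 3.14, 3.14, 3.14].

### API

Orientations are given as a rotation vector (axis times angle).
In Python, from plant import status, cams, order gives the robot as it stands.
- The arm moves only by the tool jog_arm, never from a script. Its argument "motion" is a list of rows, each an object of numbers: "jaw": the opening, from 0 (shut) to 1 (fully open); "tx", "ty", "tz": the shift along the tool's x, y, z in cm; "wx", "wy", "wz": the turn, a rotation vector about the tool's x, y, z in degrees. In form: [{"jaw": .., "tx": .., "ty": .., "tz": .., "wx": .., "wy": .., "wz": ..}, ...]. A call has 1 to 8 rows; each row shifts and turns the commanded pose from where the row before left it, along the tool's axes as they then stand; what a row does not reach is not made up. A row lasts 1/10 s, in which the tool goes at most 50 mm and 8.59 degrees, less where a joint would pass 70% of its speed; a pose out of reach is approached as far as the arm can. A call with a gripper value outside its range is refused whole. The fingers move at their own pace and stop on an object; "newtons" is the grip in N (left out, the last holds). Time passes only in rows, so rows that do not move let the fingers close. It gives the time, the measured TCP pose, the force, the opening and the grip force at its end, in the units of the state.
- status.sense(): the state, without advancing time (a new reading comes with each control period).
- cams.get_image(name): name is "scene" or "top" or "wrist"; returns (picture, depth): 420x560x3 uint8, red, green, blue; 420x560 float32, m along the optical axis (not along the pixel's ray), 0 where there is no reading.
- cams.get_calibration(name): a dict with "intrinsics" (3x3 intrinsics, pixels), "pose" (4x4, takes a point from camera to world coordinates); the wrist camera has in their place "mount" (4x4, takes a point from camera to tool coordinates, whose origin is the TCP and whose axes are the flange's). Camera axes: x right, y down, z forward; pixel columns grow to the right and rows downward; lengths in m; the calibration is good to about 2 mm. A picture is of the moment at which its call begins: read the wrist's pose just before it. get_calibration takes no time and is no camera call.
- order.hand_in(): hands the job in; it is judged then, once.
The state is a dict: "time_s": time; "joint_positions": joint angles; "joint_vel": joint speeds; "joint_torque": joint torques, N m; "eef_pos": TCP position; "eef_rot": TCP orientation; "wrist_force": force on the tool from outside, world axes, zero at the start; "moment": the same for the moment, N m; "opening": opening from 0.0 (shut) to 1.0 (fully open); "grasp_force": force on a finger pad.
Only numpy, scipy, OpenCV 4.12 (cv2) and the standard library are available. Lean on these libraries where they do the work, as an engineer would, in place of code of your own. Each camera call takes 0.05 s, during which the arm holds its last target. There are 200 camera calls.

## Working session

There is one attempt and no reset: what is moved stays moved. The work goes in short steps, Python scripts to look and compute and a tool call to move; the robot and the scene stay as the last step left them, time stands still between calls to the robot, and variables do not carry over. Pictures are saved under pics/ and viewed, at most 10 in all, crops included, and the job is handed in when it is done.

Besides the shell and the picture viewer there is one more tool, called in YAML: its name, and indented under it one key for each argument. jog_arm: Moves the arm, as the interface text tells. Its arguments: {"type":"object","properties":{"motion":{"type":"array","items":{"type":"object","properties":{"jaw":{"type":"number"},"tx":{"type":"number"},"ty":{"type":"number"},"tz":{"type":"number"},"wx":{"type":"number"},"wy":{"type":"number"},"wz":{"type":"number"}}}},"newtons":{"type":"number"}},"required":["motion"]}

```bash
mkdir -p pics; ls
cat > h.py <<'E'
import numpy as np,cv2
from plant import status,cams,order
def shot(n,f):
    im,d=cams.get_image(n); cv2.imwrite(f'pics/{f}.png',im[:,:,::-1]); np.save(f'pics/{f}.npy',d); return im,d
def pt(n,d,u,v,r=1):
    c=cams.get_calibration(n);K=np.array(c['intrinsics']);T=np.array(c['pose'])
    p=d[v-r:v+r+1,u-r:u+r+1];z=np.median(p[p>0])
    return (T@np.r_[np.linalg.inv(K)@[u,v,1]*z,1])[:3]
E
python3 - <<'E'
from h import *
s=status.sense();print(s)
shot('top','top1');shot('scene','scene1')
print(cams.get_calibration('top'))
E
```

```text
pics
{'time_s': 0.0, 'joint_positions': array([ 1.59861726e+00,  3.85552748e-01,  6.63602639e-03, -5.15786972e-04,
       -1.19402611e+00, -2.58641817e-01]), 'joint_vel': array([ 0.00122328,  0.00066093,  0.00035881, -0.0006417 , -0.00039236,
        0.00017809]), 'joint_torque': array([-1.03579252e-04, -3.90669036e+01,  1.87406230e+01,  4.22009781e+00,
        1.09243928e-02, -1.93127357e-04]), 'eef_pos': array([0.14279971, 0.60784195, 0.22146342]), 'eef_rot': array([ 3.11848075e+00, -3.61812412e-01, -2.63865761e-04]), 'wrist_force': array([ 0.29409481, -0.38813482, -0.60091831]), 'moment': array([-0.0074829 ,  0.05704624, -0.01271848]), 'grasp_force': 0.0, 'opening': 0.9986771733421961}
{'intrinsics': array([[461.61359174,   0.        , 286.41033796],
       [  0.        , 461.61359174, 213.28584489],
       [  0.        ,   0.        ,   1.        ]]), 'pose': array([[-0.02271808, -0.9860629 ,  0.16481456,  0.40850864],
       [-0.99943961,  0.02645427,  0.02050924, -0.01501384],
       [-0.02458345, -0.16425627, -0.98611132,  1.08065483],
       [ 0.        ,  0.        ,  0.        ,  1.        ]])}
```

View pics/top1.png

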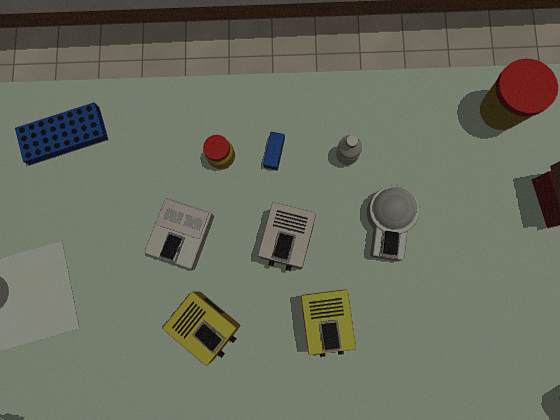

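View pics/scene1.png

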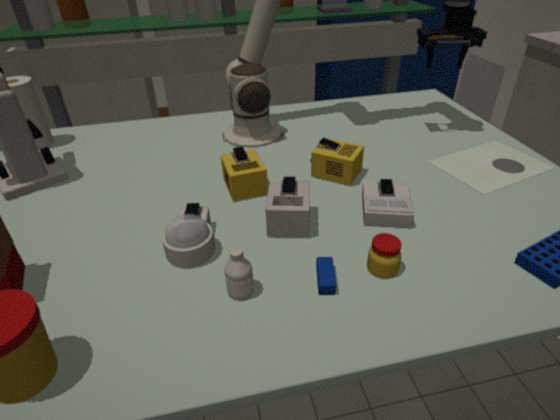

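The top view shows the warmer at (180,233) with its paddle at (171,246). The white supply is at (288,237) with its paddle at (284,247), and the centrifuge is at (393,215) with its paddle at (391,242).

Things that could be mistaken for the supply: the yellow ones at (201,328) and (328,322). By the description I take the white block with vents at (288,237). I'll check that in a close crop.

Run:
```python
import cv2
im=cv2.imread('pics/top1.png')
c=[im[190:280,a:a+90] for a in (140,245,350)]
o=cv2.hconcat([cv2.resize(k,(264,264),interpolation=cv2.INTER_CUBIC) for k in c]) 
cv2.imwrite('pics/crop1.png',cv2.convertScaleAbs(o,alpha=1.6))
from h import *
import numpy as np
d=np.load('pics/top1.npy')
for n,u,v in (('w',171,246),('wcase',190,262),('s',284,247),('scase',300,258),('c',391,242),('lid',396,205),('bench',230,200)):print(n,pt('top',d,u,v).round(3))
```

```text
w [0.512 0.266 0.059]
wcase [0.476 0.225 0.047]
s [0.5   0.012 0.1  ]
scase [ 0.477 -0.021  0.085]
c [ 0.508 -0.222  0.064]
lid [ 0.585 -0.232  0.094]
bench [ 0.625  0.142 -0.   ]
```

View pics/crop1.png

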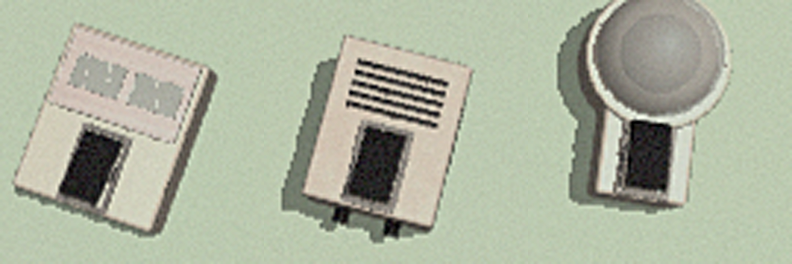

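The crop confirms the white warmer, the white vented supply and the centrifuge, each with a black paddle and its raised front toward the bottom. Full-image front/rear paddle mids are (167,258)/(176,234), (281,259)/(286,233) and (391,255)/(392,232). I'll fit the paddles from the depth pixels.

```bash
cat > fit.py <<'E'
from h import *
def cloud(n,d):
    c=cams.get_calibration(n);K=np.array(c['intrinsics']);T=np.array(c['pose'])
    v,u=np.mgrid[:420,:560];P=np.stack([(u-K[0,2])/K[0,0]*d,(v-K[1,2])/K[1,1]*d,d],-1)
    return P@T[:3,:3].T+T[:3,3]
if __name__=='__main__':
    d=np.load('pics/top1.npy');g=cv2.imread('pics/top1.png').max(2);W=cloud('top',d)
    v,u=np.mgrid[:420,:560]
    for n,c,zp in(('warmer',(171,246),.055),('centri',(391,243),.060),('supply',(284,246),.095)):
        m=(np.hypot(u-c[0],v-c[1])<20)&(g<45)&(abs(W[...,2]-zp)<.014)
        k,l,st,_=cv2.connectedComponentsWithStats(m.astype(np.uint8)); l0=1+np.argmax(st[1:,4]); P=W[l==l0]
        (cx,cy),(w,h),a=cv2.minAreaRect((P[:,:2]*1000).astype(np.float32))
        b=cv2.boxPoints(((cx,cy),(w,h),a)); e=max([b[1]-b[0],b[2]-b[1]],key=np.linalg.norm)
        if e[0]<0:e=-e
        yaw=np.arctan2(e[1],e[0]); ax=np.array([np.cos(yaw),np.sin(yaw)])
        s=P[:,:2]@ax; f=np.polyfit(s-s.mean(),P[:,2],1)
        piv=np.array([cx,cy])/1000; print(n,len(P),'c',piv.round(4),'size',round(w,1),round(h,1),'yaw',round(np.degrees(yaw),1),'tilt',f.round(3),'tap',(piv-.020*ax).round(4))
    s=status.sense();print(s['eef_pos'])
    from scipy.spatial.transform import Rotation as R;print(R.from_rotvec(s['eef_rot']).as_matrix().round(4))
E
python3 fit.py
```

```text
warmer 314 c [0.5108 0.2674] size 34.7 51.6 yaw -23.0 tilt [-0.158  0.059] tap [0.4924 0.2752]
centri 319 c [ 0.5074 -0.2221] size 30.0 51.4 yaw -10.5 tilt [-0.169  0.064] tap [ 0.4877 -0.2185]
supply 334 c [0.5031 0.015 ] size 32.6 52.2 yaw -18.6 tilt [-0.19   0.099] tap [0.4841 0.0214]
[0.1428143  0.60790854 0.22157784]
[[ 9.735e-01 -2.289e-01 -3.000e-04]
 [-2.289e-01 -9.735e-01 -1.900e-03]
 [ 1.000e-04  2.000e-03 -1.000e+00]]
```

jog_arm:
  motion:
    - {"jaw":0,"tx":4,"ty":2.4}
    - {"jaw":0,"tx":4,"ty":2.4}
    - {"jaw":0,"tx":4,"ty":2.4}
    - {"jaw":0,"tx":4,"ty":2.4}
    - {"jaw":0,"tx":4,"ty":2.4}
    - {"jaw":0,"tx":4,"ty":2.4}
    - {"jaw":0,"tx":4,"ty":2.4}
    - {"jaw":0,"tx":4,"ty":2.4}
  newtons: 10

```text
schema error: expected keys jaw, tx, ty, tz, wx, wy, wz
```

jog_arm:
  motion:
    - {"jaw":0,"tx":4,"ty":2.4,"tz":0,"wx":0,"wy":0,"wz":0}
    - {"jaw":0,"tx":4,"ty":2.4,"tz":0,"wx":0,"wy":0,"wz":0}
    - {"jaw":0,"tx":4,"ty":2.4,"tz":0,"wx":0,"wy":0,"wz":0}
    - {"jaw":0,"tx":4,"ty":2.4,"tz":0,"wx":0,"wy":0,"wz":0}
    - {"jaw":0,"tx":4,"ty":2.4,"tz":0,"wx":0,"wy":0,"wz":0}
    - {"jaw":0,"tx":4,"ty":2.4,"tz":0,"wx":0,"wy":0,"wz":0}
    - {"jaw":0,"tx":4,"ty":2.4,"tz":0,"wx":0,"wy":0,"wz":0}
    - {"jaw":0,"tx":4,"ty":2.4,"tz":0,"wx":0,"wy":0,"wz":0}
  newtons: 10

```text
time_s: 0.9
eef_pos: [0.4114, 0.3466, 0.2223]
eef_rot: [3.12, -0.361, -0.001]
wrist_force: [0.3, 0.5, 0.6]
opening: 0.354
grasp_force: 0.0
```

jog_arm:
  motion:
    - {"jaw":0,"tx":4,"ty":2.4,"tz":0,"wx":0,"wy":0,"wz":0}
    - {"jaw":0,"tx":4,"ty":2.4,"tz":0,"wx":0,"wy":0,"wz":0}
    - {"jaw":0,"tx":1.4,"ty":0.6,"tz":3,"wx":0,"wy":0,"wz":0}
    - {"jaw":0,"tx":0,"ty":0,"tz":4,"wx":0,"wy":0,"wz":0}
    - {"jaw":0,"tx":0,"ty":0,"tz":3,"wx":0,"wy":0,"wz":0}
    - {"jaw":0,"tx":0,"ty":0,"tz":2,"wx":0,"wy":0,"wz":0}
    - {"jaw":0,"tx":0,"ty":0,"tz":0,"wx":0,"wy":0,"wz":0}
    - {"jaw":0,"tx":0,"ty":0,"tz":0,"wx":0,"wy":0,"wz":0}

```text
time_s: 1.7
eef_pos: [0.4899, 0.2743, 0.1027]
eef_rot: [3.12, -0.361, 0.0]
wrist_force: [0.5, 0.2, 0.2]
opening: 0.009
grasp_force: 0.0
```

```bash
cat > wr.py <<'E'
import sys
from h import *
from scipy.spatial.transform import Rotation as R
s=status.sense();im,d=shot('wrist',sys.argv[1]);c=cams.get_calibration('wrist')
print(s['eef_pos'],s['wrist_force'],s['opening']);K=np.array(c['intrinsics']);M=np.array(c['mount'])
iM=np.linalg.inv(M);print('mount',M.round(3).tolist())
q=iM[:3,:3]@[0,0,float(sys.argv[2])]+iM[:3,3];q=K@q;print('tcp+ pixel',q[:2]/q[2])
E
python3 wr.py w1 0.037
```

```text
[0.48993941 0.27431941 0.10270602] [0.4619142  0.16063845 0.19927723] 0.00866673676393733
mount [[-0.0, -0.966, -0.257, 0.071], [1.0, -0.0, 0.001, -0.0], [-0.001, -0.257, 0.966, -0.161], [0.0, 0.0, 0.0, 1.0]]
tcp+ pixel [282.98814107 239.36058067]
```

View pics/w1.png

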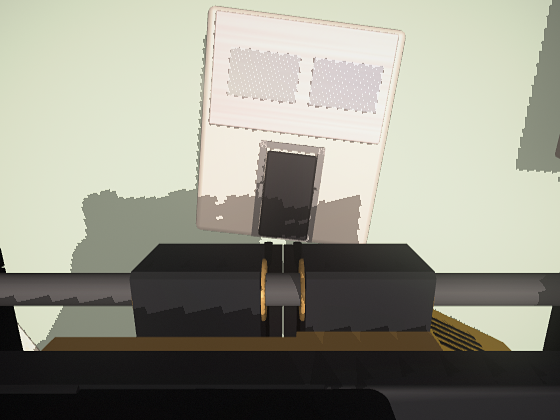

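The wrist view has the warmer's paddle running from (291,153) to (284,238), while the TCP projects to (283,239), so it looks a little too far forward. I'll check that with depth.

```bash
cat > wp.py <<'E'
import sys
from h import *
from scipy.spatial.transform import Rotation as R
# usage: file u v [u v..] -> tool-frame (cm) of pixels
f=sys.argv[1];d=np.load(f'pics/{f}.npy');c=cams.get_calibration('wrist');K=np.array(c['intrinsics']);M=np.array(c['mount']);s=status.sense()
T=np.eye(4);T[:3,:3]=R.from_rotvec(s['eef_rot']).as_matrix();T[:3,3]=s['eef_pos']
a=list(map(int,sys.argv[2:]))
for u,v in zip(a[::2],a[1::2]):
    p=d[v-2:v+3,u-2:u+3];z=np.median(p[p>0]);q=M@np.r_[np.linalg.inv(K)@[u,v,1]*z,1]
    print(u,v,'tool cm',(q[:3]*100).round(2),'world',(T@q)[:3].round(4))
E
python3 wp.py w1 290 157 288 195 285 230 230 215 283 243
```

```text
290 157 tool cm [4.8  0.42 4.82] world [0.5362 0.2598 0.0555]
288 195 tool cm [2.57 0.3  4.44] world [0.5147 0.266  0.0592]
285 230 tool cm [0.47 0.12 4.07] world [0.4947 0.2726 0.0629]
230 215 tool cm [ 0.91 -3.46  5.87] world [0.5073 0.3065 0.0449]
283 243 tool cm [-2.67  0.02 10.31] world [4.645e-01 2.808e-01 4.000e-04]
```

jog_arm:
  motion:
    - {"jaw":0,"tx":0.2,"ty":0.1,"tz":1.5,"wx":0,"wy":0,"wz":0}
    - {"jaw":0,"tx":0,"ty":0,"tz":1.5,"wx":0,"wy":0,"wz":0}
    - {"jaw":0,"tx":0,"ty":0,"tz":0.5,"wx":0,"wy":0,"wz":0}
    - {"jaw":0,"tx":0,"ty":0,"tz":0.2,"wx":0,"wy":0,"wz":0}
    - {"jaw":0,"tx":0,"ty":0,"tz":0.2,"wx":0,"wy":0,"wz":0}
    - {"jaw":0,"tx":0,"ty":0,"tz":0.2,"wx":0,"wy":0,"wz":0}
    - {"jaw":0,"tx":0,"ty":0,"tz":0,"wx":0,"wy":0,"wz":0}

```text
time_s: 2.45
eef_pos: [0.4918, 0.2734, 0.0622]
eef_rot: [-3.119, 0.361, -0.002]
wrist_force: [-0.4, 1.3, 0.7]
opening: 0.0
grasp_force: 0.4
```

jog_arm:
  motion:
    - {"jaw":0,"tx":0,"ty":0,"tz":0.2,"wx":0,"wy":0,"wz":0}
    - {"jaw":0,"tx":0,"ty":0,"tz":0.2,"wx":0,"wy":0,"wz":0}
    - {"jaw":0,"tx":0,"ty":0,"tz":0,"wx":0,"wy":0,"wz":0}

```text
time_s: 2.75
eef_pos: [0.4915, 0.2732, 0.0577]
eef_rot: [-3.12, 0.361, -0.001]
wrist_force: [-1.4, 2.1, 2.4]
opening: 0.004
grasp_force: 1.4
```

jog_arm:
  motion:
    - {"jaw":0,"tx":0,"ty":0,"tz":0.2,"wx":0,"wy":0,"wz":0}
    - {"jaw":0,"tx":0,"ty":0,"tz":0.1,"wx":0,"wy":0,"wz":0}
    - {"jaw":0,"tx":0,"ty":0,"tz":0,"wx":0,"wy":0,"wz":0}

```text
time_s: 3.05
eef_pos: [0.4914, 0.2732, 0.0548]
eef_rot: [-3.12, 0.361, -0.0]
wrist_force: [-3.1, 2.5, 4.6]
opening: 0.007
grasp_force: 3.0
```

jog_arm:
  motion:
    - {"jaw":0,"tx":0,"ty":0,"tz":0.1,"wx":0,"wy":0,"wz":0}
    - {"jaw":0,"tx":0,"ty":0,"tz":0.1,"wx":0,"wy":0,"wz":0}
    - {"jaw":0,"tx":0,"ty":0,"tz":0,"wx":0,"wy":0,"wz":0}

```text
time_s: 3.35
eef_pos: [0.4914, 0.2732, 0.0533]
eef_rot: [-3.12, 0.361, -0.001]
wrist_force: [-4.5, 2.2, 7.3]
opening: 0.006
grasp_force: 4.4
```

jog_arm:
  motion:
    - {"jaw":0,"tx":0,"ty":0,"tz":-1,"wx":0,"wy":0,"wz":0}
    - {"jaw":0,"tx":0,"ty":0,"tz":-4,"wx":0,"wy":0,"wz":0}
    - {"jaw":0,"tx":-1,"ty":0,"tz":-3,"wx":0,"wy":0,"wz":0}
    - {"jaw":0,"tx":0,"ty":0,"tz":0,"wx":0,"wy":0,"wz":0}
    - {"jaw":0,"tx":0,"ty":0,"tz":0,"wx":0,"wy":0,"wz":0}

```text
time_s: 3.85
eef_pos: [0.4815, 0.2746, 0.1329]
eef_rot: [-3.12, 0.362, -0.0]
wrist_force: [-0.2, 0.0, -1.4]
opening: 0.003
grasp_force: 0.0
```

```bash
python3 wr.py w2 0.037
```

```text
[0.48146693 0.27464428 0.13293263] [-0.19860022  0.03281028 -1.40932484] 0.0032047210650346207
mount [[-0.0, -0.966, -0.257, 0.071], [1.0, -0.0, 0.001, -0.0], [-0.001, -0.257, 0.966, -0.161], [0.0, 0.0, 0.0, 1.0]]
tcp+ pixel [282.99303778 239.36044434]
```

View pics/w2.png

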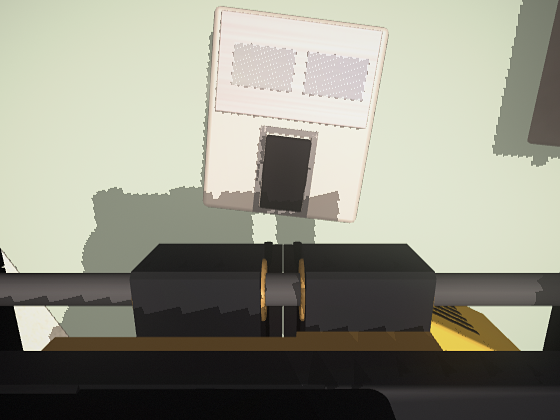

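The warmer's paddle now runs from (288,138) at the rear to (281,210) at the front. Next, the slope check.

```bash
python3 wp.py w2 287 145 285 172 281 203 230 190
```

```text
287 145 tool cm [5.35 0.27 7.  ] world [0.5324 0.2593 0.0618]
285 172 tool cm [3.51 0.14 7.42] world [0.5148 0.2647 0.0576]
281 203 tool cm [ 1.23 -0.13  7.88] world [0.4933 0.2726 0.0531]
230 190 tool cm [ 1.97 -3.85  8.86] world [0.509  0.3071 0.0432]
```

The warmer's paddle tilts 0.2 rad front down, so it is fully off. On to the centrifuge.

jog_arm:
  motion:
    - {"jaw":0,"tx":0,"ty":0,"tz":-3,"wx":0,"wy":0,"wz":0}
    - {"jaw":0,"tx":1.2,"ty":4.8,"tz":0,"wx":0,"wy":0,"wz":0}
    - {"jaw":0,"tx":1.2,"ty":4.8,"tz":0,"wx":0,"wy":0,"wz":0}
    - {"jaw":0,"tx":1.2,"ty":4.8,"tz":0,"wx":0,"wy":0,"wz":0}
    - {"jaw":0,"tx":1.2,"ty":4.8,"tz":0,"wx":0,"wy":0,"wz":0}
    - {"jaw":0,"tx":1.2,"ty":4.8,"tz":0,"wx":0,"wy":0,"wz":0}
    - {"jaw":0,"tx":1.2,"ty":4.8,"tz":0,"wx":0,"wy":0,"wz":0}
    - {"jaw":0,"tx":1.2,"ty":4.8,"tz":0,"wx":0,"wy":0,"wz":0}

```text
time_s: 4.7
eef_pos: [0.4853, -0.0735, 0.1611]
eef_rot: [3.12, -0.362, -0.005]
wrist_force: [0.6, -0.0, -0.5]
opening: 0.009
grasp_force: 0.0
```

jog_arm:
  motion:
    - {"jaw":0,"tx":1.2,"ty":4.8,"tz":0,"wx":0,"wy":0,"wz":0}
    - {"jaw":0,"tx":1.2,"ty":4.8,"tz":0,"wx":0,"wy":0,"wz":0}
    - {"jaw":0,"tx":1.1,"ty":4.8,"tz":0,"wx":0,"wy":0,"wz":0}
    - {"jaw":0,"tx":0,"ty":0,"tz":3,"wx":0,"wy":0,"wz":0}
    - {"jaw":0,"tx":0,"ty":0,"tz":2,"wx":0,"wy":0,"wz":0}
    - {"jaw":0,"tx":0,"ty":0,"tz":0,"wx":0,"wy":0,"wz":0}
    - {"jaw":0,"tx":0,"ty":0,"tz":0,"wx":0,"wy":0,"wz":0}

```text
time_s: 5.4
eef_pos: [0.4872, -0.2196, 0.1117]
eef_rot: [3.12, -0.361, -0.004]
wrist_force: [-0.4, -0.1, -0.1]
opening: 0.006
grasp_force: 0.0
```

```bash
python3 wr.py c1 0.04
```

```text
[ 0.48723859 -0.2196244   0.11172474] [-0.38019203 -0.07855866 -0.09233576] 0.005683349419632602
mount [[-0.0, -0.966, -0.257, 0.071], [1.0, -0.0, 0.001, -0.0], [-0.001, -0.257, 0.966, -0.161], [0.0, 0.0, 0.0, 1.0]]
tcp+ pixel [282.97813098 237.70145301]
```

View pics/c1.png

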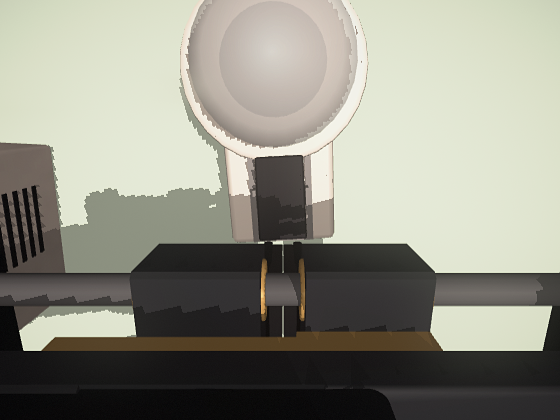

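The paddle runs from (278,157) to (281,238), and the lid rim is behind it.

```bash
python3 wp.py c1 278 162 280 197 281 230 278 150
```

```text
278 162 tool cm [ 4.46 -0.3   5.21] world [ 0.5321 -0.2267  0.0606]
280 197 tool cm [ 2.35 -0.18  4.83] world [ 0.5114 -0.2231  0.0644]
281 230 tool cm [ 0.34 -0.12  4.46] world [ 0.4917 -0.2191  0.0682]
278 150 tool cm [ 5.14 -0.31  5.73] world [ 0.5387 -0.2283  0.0554]
```

jog_arm:
  motion:
    - {"jaw":0,"tx":0.1,"ty":-0.1,"tz":2,"wx":0,"wy":0,"wz":0}
    - {"jaw":0,"tx":0,"ty":0,"tz":1.5,"wx":0,"wy":0,"wz":0}
    - {"jaw":0,"tx":0,"ty":0,"tz":0.5,"wx":0,"wy":0,"wz":0}
    - {"jaw":0,"tx":0,"ty":0,"tz":0.2,"wx":0,"wy":0,"wz":0}
    - {"jaw":0,"tx":0,"ty":0,"tz":0.2,"wx":0,"wy":0,"wz":0}
    - {"jaw":0,"tx":0,"ty":0,"tz":0.2,"wx":0,"wy":0,"wz":0}
    - {"jaw":0,"tx":0,"ty":0,"tz":0.2,"wx":0,"wy":0,"wz":0}
    - {"jaw":0,"tx":0,"ty":0,"tz":0,"wx":0,"wy":0,"wz":0}

```text
time_s: 6.25
eef_pos: [0.4889, -0.2186, 0.0647]
eef_rot: [-3.121, 0.362, -0.0]
wrist_force: [0.2, -0.1, 0.8]
opening: 0.005
grasp_force: 0.4
```

jog_arm:
  motion:
    - {"jaw":0,"tx":0,"ty":0,"tz":0.2,"wx":0,"wy":0,"wz":0}
    - {"jaw":0,"tx":0,"ty":0,"tz":0,"wx":0,"wy":0,"wz":0}
    - {"jaw":0,"tx":0,"ty":0,"tz":0,"wx":0,"wy":0,"wz":0}

```text
time_s: 6.55
eef_pos: [0.4888, -0.2187, 0.0627]
eef_rot: [3.121, -0.362, -0.0]
wrist_force: [-1.9, 0.7, 3.4]
opening: 0.003
grasp_force: 1.5
```

jog_arm:
  motion:
    - {"jaw":0,"tx":0,"ty":0,"tz":0.2,"wx":0,"wy":0,"wz":0}
    - {"jaw":0,"tx":0,"ty":0,"tz":0.1,"wx":0,"wy":0,"wz":0}
    - {"jaw":0,"tx":0,"ty":0,"tz":0,"wx":0,"wy":0,"wz":0}

```text
time_s: 6.85
eef_pos: [0.4887, -0.2187, 0.0597]
eef_rot: [3.121, -0.361, -0.001]
wrist_force: [-2.8, 0.4, 5.1]
opening: 0.002
grasp_force: 3.3
```

jog_arm:
  motion:
    - {"jaw":0,"tx":0,"ty":0,"tz":0.1,"wx":0,"wy":0,"wz":0}
    - {"jaw":0,"tx":0,"ty":0,"tz":0.1,"wx":0,"wy":0,"wz":0}
    - {"jaw":0,"tx":0,"ty":0,"tz":0,"wx":0,"wy":0,"wz":0}

```text
time_s: 7.15
eef_pos: [0.4887, -0.2187, 0.0582]
eef_rot: [3.12, -0.361, -0.001]
wrist_force: [-3.3, 2.3, 9.4]
opening: 0.004
grasp_force: 4.8
```

jog_arm:
  motion:
    - {"jaw":0,"tx":0,"ty":0,"tz":-1,"wx":0,"wy":0,"wz":0}
    - {"jaw":0,"tx":0,"ty":0,"tz":-4,"wx":0,"wy":0,"wz":0}
    - {"jaw":0,"tx":-1,"ty":0,"tz":-3,"wx":0,"wy":0,"wz":0}
    - {"jaw":0,"tx":0,"ty":0,"tz":0,"wx":0,"wy":0,"wz":0}
    - {"jaw":0,"tx":0,"ty":0,"tz":0,"wx":0,"wy":0,"wz":0}

```text
time_s: 7.65
eef_pos: [0.4796, -0.2163, 0.1382]
eef_rot: [-3.12, 0.362, -0.004]
wrist_force: [0.2, 0.1, -0.9]
opening: 0.007
grasp_force: 0.0
```

```bash
python3 wr.py c2 0.04; python3 wp.py c2 277 145 278 172 280 200 240 200
```

```text
[ 0.47958167 -0.21632374  0.138174  ] [ 0.20720274  0.09226025 -0.91524774] 0.007144600051679064
mount [[-0.0, -0.966, -0.257, 0.071], [1.0, -0.0, 0.001, -0.0], [-0.001, -0.257, 0.966, -0.161], [0.0, 0.0, 0.0, 1.0]]
tcp+ pixel [282.97857061 237.7013306 ]
277 145 tool cm [ 5.34 -0.38  7.01] world [ 0.5319 -0.2247  0.067 ]
278 172 tool cm [ 3.52 -0.33  7.37] world [ 0.5139 -0.221   0.0634]
280 200 tool cm [ 1.47 -0.2   7.79] world [ 0.4937 -0.2176  0.0593]
240 200 tool cm [ 1.2  -3.16  8.97] world [ 0.4978 -0.1882  0.0474]
```

View pics/c2.png

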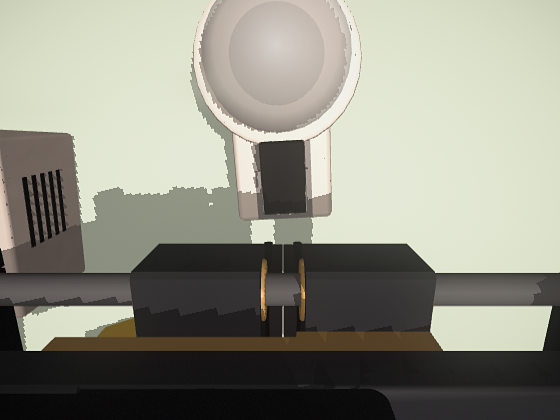

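The centrifuge's paddle (282,141)–(282,213) slopes 0.2 rad front down, so it is off. On to the supply.

jog_arm:
  motion:
    - {"jaw":0,"tx":0,"ty":0,"tz":-2.5,"wx":0,"wy":0,"wz":0}
    - {"jaw":0,"tx":-1,"ty":-4.6,"tz":0,"wx":0,"wy":0,"wz":0}
    - {"jaw":0,"tx":-1,"ty":-4.6,"tz":0,"wx":0,"wy":0,"wz":0}
    - {"jaw":0,"tx":-1,"ty":-4.6,"tz":0,"wx":0,"wy":0,"wz":0}
    - {"jaw":0,"tx":-1,"ty":-4.6,"tz":0,"wx":0,"wy":0,"wz":0}
    - {"jaw":0,"tx":-0.9,"ty":-4.7,"tz":0,"wx":0,"wy":0,"wz":0}
    - {"jaw":0,"tx":0,"ty":0,"tz":1.5,"wx":0,"wy":0,"wz":0}
    - {"jaw":0,"tx":0,"ty":0,"tz":0,"wx":0,"wy":0,"wz":0}

```text
time_s: 8.5
eef_pos: [0.4824, 0.0207, 0.1447]
eef_rot: [3.119, -0.358, -0.01]
wrist_force: [-0.8, -0.2, 0.1]
opening: 0.005
grasp_force: 0.0
```

```bash
python3 wr.py s1 0.045
```

```text
[0.48243809 0.02070747 0.14469021] [-0.78609361 -0.21561401  0.09569921] 0.005438580389994398
mount [[-0.0, -0.966, -0.257, 0.071], [1.0, -0.0, 0.001, -0.0], [-0.001, -0.257, 0.966, -0.162], [0.0, 0.0, 0.0, 1.0]]
tcp+ pixel [282.96125618 235.03557892]
```

View pics/s1.png

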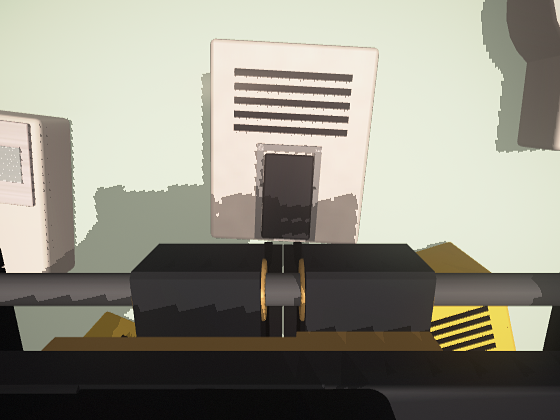

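The white supply's paddle runs from (288,155) to (286,239), and its vents are behind it.

```bash
python3 wp.py s1 288 160 287 196 286 232
```

```text
288 160 tool cm [4.6  0.3  5.03] world [0.527  0.0063 0.0952]
287 196 tool cm [2.46 0.25 4.64] world [0.5063 0.0117 0.0992]
286 232 tool cm [0.3  0.19 4.19] world [0.4854 0.0173 0.1037]
```

jog_arm:
  motion:
    - {"jaw":0,"tx":0.2,"ty":0.2,"tz":2,"wx":0,"wy":0,"wz":0}
    - {"jaw":0,"tx":0,"ty":0,"tz":1.4,"wx":0,"wy":0,"wz":0}
    - {"jaw":0,"tx":0,"ty":0,"tz":0.4,"wx":0,"wy":0,"wz":0}
    - {"jaw":0,"tx":0,"ty":0,"tz":0.2,"wx":0,"wy":0,"wz":0}
    - {"jaw":0,"tx":0,"ty":0,"tz":0.2,"wx":0,"wy":0,"wz":0}
    - {"jaw":0,"tx":0,"ty":0,"tz":0.2,"wx":0,"wy":0,"wz":0}
    - {"jaw":0,"tx":0,"ty":0,"tz":0.2,"wx":0,"wy":0,"wz":0}
    - {"jaw":0,"tx":0,"ty":0,"tz":0,"wx":0,"wy":0,"wz":0}

```text
time_s: 9.35
eef_pos: [0.4858, 0.0174, 0.1017]
eef_rot: [-3.121, 0.362, -0.0]
wrist_force: [0.6, 0.6, 0.9]
opening: 0.006
grasp_force: 0.2
```

jog_arm:
  motion:
    - {"jaw":0,"tx":0,"ty":0,"tz":0.2,"wx":0,"wy":0,"wz":0}
    - {"jaw":0,"tx":0,"ty":0,"tz":0,"wx":0,"wy":0,"wz":0}
    - {"jaw":0,"tx":0,"ty":0,"tz":0,"wx":0,"wy":0,"wz":0}

```text
time_s: 9.65
eef_pos: [0.486, 0.0174, 0.0995]
eef_rot: [-3.121, 0.362, -0.001]
wrist_force: [-0.5, 1.6, -0.8]
opening: 0.003
grasp_force: 0.0
```

jog_arm:
  motion:
    - {"jaw":0,"tx":0,"ty":0,"tz":0.2,"wx":0,"wy":0,"wz":0}
    - {"jaw":0,"tx":0,"ty":0,"tz":0.2,"wx":0,"wy":0,"wz":0}
    - {"jaw":0,"tx":0,"ty":0,"tz":0,"wx":0,"wy":0,"wz":0}

```text
time_s: 9.95
eef_pos: [0.4856, 0.0174, 0.0956]
eef_rot: [3.121, -0.362, -0.001]
wrist_force: [-2.6, 1.7, 4.6]
opening: 0.002
grasp_force: 2.8
```

jog_arm:
  motion:
    - {"jaw":0,"tx":0,"ty":0,"tz":0.1,"wx":0,"wy":0,"wz":0}
    - {"jaw":0,"tx":0,"ty":0,"tz":0.1,"wx":0,"wy":0,"wz":0}
    - {"jaw":0,"tx":0,"ty":0,"tz":0,"wx":0,"wy":0,"wz":0}

```text
time_s: 10.25
eef_pos: [0.4857, 0.0174, 0.0941]
eef_rot: [3.121, -0.361, -0.0]
wrist_force: [-3.6, 1.8, 7.6]
opening: 0.004
grasp_force: 4.3
```

jog_arm:
  motion:
    - {"jaw":0,"tx":0,"ty":0,"tz":0.1,"wx":0,"wy":0,"wz":0}
    - {"jaw":0,"tx":0,"ty":0,"tz":0,"wx":0,"wy":0,"wz":0}
    - {"jaw":0,"tx":0,"ty":0,"tz":-1,"wx":0,"wy":0,"wz":0}
    - {"jaw":0,"tx":0,"ty":0,"tz":-4,"wx":0,"wy":0,"wz":0}
    - {"jaw":0,"tx":-1,"ty":0,"tz":-3,"wx":0,"wy":0,"wz":0}
    - {"jaw":0,"tx":0,"ty":0,"tz":0,"wx":0,"wy":0,"wz":0}
    - {"jaw":0,"tx":0,"ty":0,"tz":0,"wx":0,"wy":0,"wz":0}

```text
time_s: 10.95
eef_pos: [0.4762, 0.0197, 0.1731]
eef_rot: [-3.119, 0.362, -0.003]
wrist_force: [-0.1, 0.3, 0.8]
opening: 0.004
grasp_force: 0.0
```

```bash
python3 wr.py s2 0.04; python3 wp.py s2 287 145 285 172 284 200
```

```text
[0.47620743 0.01970878 0.17305335] [-0.11380202  0.34744234  0.82482378] 0.004110575117446663
mount [[-0.0, -0.966, -0.257, 0.071], [1.0, -0.0, 0.001, -0.0], [-0.001, -0.257, 0.966, -0.161], [0.0, 0.0, 0.0, 1.0]]
tcp+ pixel [282.97900411 237.70145277]
287 145 tool cm [5.34 0.27 7.09] world [0.527  0.0046 0.1012]
285 172 tool cm [3.52 0.14 7.34] world [0.5095 0.01   0.0986]
284 200 tool cm [1.48 0.08 7.74] world [0.4899 0.0153 0.0947]
```

View pics/s2.png

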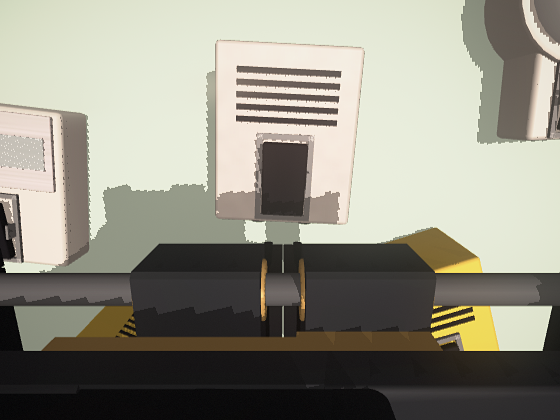

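The supply's paddle (286,142)–(283,215) now tips front down. I'll fit the slope over all its pixels before handing in.

Run:
```python
from h import *
c=cams.get_calibration('wrist');K=np.array(c['intrinsics']);M=np.array(c['mount'])
for f,uc in(('w1',288),('s1',287),('w2',285),('c2',282),('s2',285)):
    lo,hi=(165,230) if f[1]=='1' else (150,203)
    d=np.load(f'pics/{f}.npy');v,u=np.mgrid[lo:hi,uc-10:uc+11];z=d[lo:hi,uc-10:uc+11].ravel()
    P=np.linalg.inv(K)@np.stack([u.ravel(),v.ravel(),u.ravel()*0+1])*z;q=(M@np.vstack([P,z*0+1]))[:3]
    print(f,np.polyfit(q[0],q[2],1).round(3))
```

```text
w1 [-0.352  0.051]
s1 [-0.243  0.051]
w2 [-0.27   0.083]
c2 [-0.329  0.085]
s2 [-0.639  0.093]
```

Run:
```python
from h import *
c=cams.get_calibration('wrist');K=np.array(c['intrinsics']);M=np.array(c['mount'])
for f,uc in(('w1',288),('s1',287),('w2',285),('c2',282),('s2',285)):
    lo,hi=(165,230) if f[1]=='1' else (150,203)
    d=np.load(f'pics/{f}.npy');v,u=np.mgrid[lo:hi,uc-10:uc+11];z=d[lo:hi,uc-10:uc+11].ravel()
    P=np.linalg.inv(K)@np.stack([u.ravel(),v.ravel(),u.ravel()*0+1])*z;q=(M@np.vstack([P,z*0+1]))[:3]
    m=abs(z-np.median(z))<.02;print(f,m.mean().round(2),np.polyfit(q[0][m],q[2][m],1).round(3))
```

```text
w1 0.99 [0.166 0.04 ]
s1 0.99 [0.184 0.042]
w2 1.0 [-0.204  0.081]
c2 1.0 [-0.198  0.081]
s2 0.99 [-0.204  0.08 ]
```

All three paddles fit at -0.20, fully off. The arm is clear.

```bash
python3 -c "
from plant import order
print(order.hand_in())"
```

```text
the job is handed in; nothing more can be done
None
```

I tapped the slide warmer, the mini centrifuge and the power supply off in that order, their paddles measured fully down, and I handed the job in at about 11 s with the arm clear of everything.

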